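Take the filter slide out of a photometer

ROBOT

A 6-joint arm with a two-finger parallel gripper is mounted at the origin on a cart in front of the work surface, level with it; the furniture and walls round the work are solid. World frame = base frame: x ahead of the robot, y to its left, z up, the work surface at z = 0. Lengths are in m, angles in rad, forces in N, time in s.
With the tool pointing down it reaches from about 0.3 to 0.775 m from the base axis. Payload 14.6 kg.
Tool frame: the origin (TCP) lies at the very end of the fingers, on their centre line; the grasp point (between the pads) lies 19 mm behind it; z points along the fingers, y is the line along which they close (so a half turn about z gives the same grasp; the last joint's range is limited). The gripper opens to 94 mm and grips with 3 to 60 N. Pads are 16 mm wide; open, the fingers measure 119 mm over their backs; the gripper's body (75 mm by 177 mm) begins 78 mm behind the grasp point.
Start: joints at [-1.279, 0.3, 1.521, -0, 1.321, -0.067], TCP at [0.193, -0.515, 0.205] pointing down, gripper open.
Joint ranges: [-3.03, 3.03], [-0.79, 2.21], [0.23, 2.52], [-1.04, 4.18], [0, 3.07], [-2.55, 2.55]. Speed limits (rad/s): [2.22, 2.22, 2.57, 3.14, 3.14, 3.14].

INTERFACE

Orientations are given as [roll, pitch, yaw] about the fixed x, y, z axes, in that order (R = Rz(yaw) Ry(pitch) Rx(roll)).
In Python, from station import ctrl, cams gives the robot as it stands. The module is installed in compiled form; this text tells all that it offers.
- The arm moves only by the tool arm_command, never from a script. Its argument "plan" is a list that holds one entry, the list of rows, each a list of 7 numbers: the shift along the tool's x, y, z in mm, then the turn, a rotation vector about the tool's x, y, z in rad, then the closure, from -1 (fully open) to 1 (shut). A call has 1 to 12 rows; each row is the pose to reach, as a shift and turn from the pose commanded when the call began, along the tool's axes at that moment; what a row does not reach only later rows make up. A row lasts 1/10 s, in which the tool goes at most 50 mm and 8.59 degrees, less where a joint would pass 70% of its speed; a pose out of reach is approached as far as the arm can. A call with a gripper value outside its range is refused whole. The fingers move at their own pace and stop on an object; "squeeze" is the grip in N (left out, the last holds). Time passes only in rows, so rows that repeat a pose let the fingers close. It gives the time, the measured TCP pose, the force, the opening and the grip force at its end, in the units of the state.
- ctrl.get_obs(): the state, without advancing time (a new reading comes with each control period).
- cams.camera(name): name is "scene" or "top" or "wrist"; returns (picture, depth): 384x512x3 uint8, blue, green, red; 384x512 float32, m along the optical axis (not along the pixel's ray), 0 where there is no reading.
- cams.camera_info(name): a dict with "fx", "fy", "cx", "cy" (pixels), "dist_coeffs" ([k1, k2, p1, p2, k3] as OpenCV has them; the pictures are not rectified), "world_to_cam" (4x4, takes a point from world to camera coordinates). Camera axes: x right, y down, z forward; pixel columns grow to the right and rows downward; lengths in m; the calibration is good to about 2 mm. A picture is of the moment at which its call begins: read the wrist's pose just before it. camera_info takes no time and is no camera call; for the wrist camera it gives the pose at the moment of the call.
- ctrl.hand_in(): hands the job in; it is judged then, once.
The state is a dict: "time_s": time; "qpos": joint angles; "joint_vel": joint speeds; "tau": joint torques, N m; "ee_pos": TCP position; "eef_rot": TCP orientation; "force": force on the tool from outside, world axes, zero at the start; "moment": the same for the moment, N m; "grip_width": finger opening in m; "grip_force": force on a finger pad.
Only numpy, scipy, OpenCV 4.12 (cv2) and the standard library are available. Lean on these libraries where they do the work, as an engineer would, in place of code of your own. Each camera call takes 0.05 s, during which the arm holds its last target. There are 200 camera calls.

TASK

Take the filter slide out of the photometer and lay it gently, fin up and flat, in the steel tray. Its sprung catch lies in a recess: take the release pin from its holder, push the catch down with it and keep it down while you draw the slide out from under the measuring head. Leave the pin standing upright in its holder, pushed in to its collar, and leave the glass flask, the jar and the beaker where they are.

Things in the scene. Friction and masses are not known exactly. Their poses are not given: they have to be found in the camera images.
- photometer: The fixed white and grey instrument, 360 mm long, 150 wide, 141 high. x runs along its channel, away from the robot. Origin on the bench beneath the middle of the slide when home. Channel floor: 20 mm above the bench, x = -150 to +91 mm, between two guides 54 mm apart, 10 mm high. The tall housing stands behind x = +91 mm.
- lip (a point): Middle of the lower front edge of the measuring head, at x = +20 mm of the photometer, 34 mm above the bench (gap of 14 mm over the channel floor). The head, 100 mm wide, overhangs the channel from here to the housing and its black cap rises to 130 mm above the bench.
- slide: The loose filter slide, about 0.2 kg: aluminium bar 180 (x) x 50 (y) x 12 mm thick. Origin at the middle of its underside, z up, x along the bar. Home: origin at (0, 0, 20 mm) of the photometer, same axes, 2 mm of play at each side. Drawn 75 mm or more along the photometer's -x it is clear of the head. On top: a black round boss at x = -66 mm, a black upright fin at x = -19 mm.
- recess (a point): Centre of the mouth of the recess in the slide's black boss, 26 mm above the slide's underside, at x = -66 mm of the slide. The mouth is 22 mm wide and narrows like a funnel to 14 mm at 6 mm depth; there the flat end (11 mm) of the catch plunger lies. The boss is 34 mm over its rim.
- fin (a point): Middle of the top edge of the slide's fin: 46 mm long (slide's x), 10 mm thick (slide's y), standing 23.5 mm above the bar's top, to pinch from above.
- catch (a joint): How far the sprung catch is pushed down (m): 0 at rest, 0.007 fully down; 1.5 N starts it, 5 N holds it fully down, it springs back. Its tooth stands up behind the head's lip and locks the slide; at 0.006 or more the slide can be drawn out. After 25 mm of travel the tooth has passed the lip and the catch need not be held.
- release_pin: The loose release pin, 60 g, 100 mm long. Origin at the centre of its tip, z up along it when standing. Steel pin 8 mm thick from z = 0 to 48 mm, round collar 24 mm wide at z = 48 to 54 mm, above it a black flat grip 28 mm (x) by 12 mm (y), z = 54 to 100 mm.
- holder: Fixed light grey block 64 x 64 mm, 56 mm high, on a thin foot plate 84 mm square, with one upright hole 14 mm wide (countersunk mouth), 52 mm deep, in the centre of its top. Origin at the middle of its underside. The pin stands in it with its collar on the block's top: pin origin 8 mm above the bench.
- tray: Fixed shallow steel tray, 240 (x) x 110 (y) mm outside, walls 18 mm high and 3 mm thick, floor 3 mm thick. Origin at the middle of its underside; x along its length.
- jar_a: Bystander: white plastic jar with screw cap, 62 mm wide, 86 high; origin at its underside.
- beaker_1: Bystander: translucent plastic beaker, 69 mm wide, 76 high; origin at its underside.
- flask_red: Bystander: glass volumetric flask with a stopper, 64 mm wide, 185 high; origin at its underside.

How it is judged:
On the way, in this order (a step that is already met when the one before it is completed fails the run):
1. the catch is pushed down with the release pin while the slide is still home (value of joint catch above 0.0045 m and contact force between release_pin and slide above 0.5 N and x of slide in the frame of photometer above -0.006 m), for 0.1 s.
2. the slide is being drawn back with the pin keeping the catch down (value of joint catch above 0.003 m and contact force between release_pin and slide above 0.3 N and x of slide in the frame of photometer between -0.06 and -0.008 m).
3. the slide is wholly out from under the head (x of slide in the frame of photometer below -0.07 m), for 0.1 s.
At the end, for the whole second after the job is handed in: The slide lies at rest, flat and fin up, on the floor of the tray inside its walls (tilt under 0.08 rad, origin within 32 mm of the middle along each tray axis). The pin stands at rest in the holder, collar down on the block (tip within 6 mm of the hole's axis, tilt under 0.1 rad) (x of slide in the frame of tray between -0.032 and 0.032 m and y of slide in the frame of tray between -0.032 and 0.032 m and z of slide in the frame of tray below 0.008 m and angle between slide's own z axis and vertical below 0.08 rad and linear speed of each of slide, release_pin below 0.02 m/s and horizontal distance between release_pin and holder below 0.006 m and z of release_pin in the frame of holder below 0.014 m and angle between release_pin's own z axis and vertical below 0.1 rad); the robot touches nothing.
It fails at once if the slide is dropped or flung (over 0.7 m/s while nothing holds it) (linear speed of slide above 0.7 m/s and contact force between the fingers and slide below 0.1 N).
It fails at once if the jar is moved by more than 30 mm (distance of jar_a from where it was at the start of the episode above 0.03 m).
It fails at once if the beaker is moved by more than 30 mm (distance of beaker_1 from where it was at the start of the episode above 0.03 m).
It fails at once if the flask is moved by more than 30 mm (distance of flask_red from where it was at the start of the episode above 0.03 m).
It also fails if it takes over 67 s, if anything falls off the work surface, if the arm or the gripper's body presses on something with over 40 N, if the wrist force passes 120 N, or if a joint passes its speed limit or range.

## Working session

There is one attempt and no reset: what is moved stays moved. The work goes in short steps, Python scripts to look and compute and a tool call to move; the robot and the scene stay as the last step left them, time stands still between calls to the robot, and variables do not carry over. Pictures are saved under pics/ and viewed, at most 10 in all, crops included, and the job is handed in when it is done.

Besides the shell and the picture viewer there is one more tool, called after "Emit:" as name(argument=value, ...), one argument or row to a line, values as JSON. arm_command: Moves the arm, as the interface text tells. Its arguments: {"type":"object","properties":{"plan":{"type":"array"},"squeeze":{"type":"number"}},"required":["plan"]}

```bash
mkdir -p pics; ls; python3 - <<'E'
from station import ctrl,cams
import cv2,numpy as np,pickle
o=ctrl.get_obs();print(o)
for n in ("scene","top","wrist"):
    i=cams.camera_info(n);p,d=cams.camera(n)
    cv2.imwrite(f"pics/{n}0.png",p);np.savez(f"pics/{n}0.npz",p=p,d=d,**{k:np.array(v) for k,v in i.items()})
    print(n,i)
E
```

```text
pics
{'time_s': 0.0, 'qpos': array([-1.27859616e+00,  3.00480719e-01,  1.52158112e+00,  2.75081696e-05,
        1.32066730e+00, -6.65816063e-02]), 'joint_vel': array([-0.00086809,  0.00043011, -0.00163901,  0.00084509, -0.00042721,
       -0.00101552]), 'tau': array([ 7.62065229e-04, -5.31806159e+01, -3.52738130e+01,  7.08697387e-02,
        2.44099548e-02, -1.08767833e-04]), 'ee_pos': array([ 0.19306376, -0.51473004,  0.20488103]), 'eef_rot': array([-3.14046046e+00, -1.02198144e-04,  3.58774886e-01]), 'force': array([ 0.39688668, -0.67933478,  0.14248775]), 'moment': array([-0.02372444,  0.04029168,  0.01548932]), 'grip_force': 0.0, 'grip_width': 0.09402616134942524}
scene {'fx': 432.4079416483402, 'fy': 432.4079416483402, 'cx': 246.67162726730675, 'cy': 193.38675037171265, 'dist_coeffs': array([-0.16743255,  0.        ,  0.        ,  0.        ,  0.        ]), 'world_to_cam': array([[-0.48668819, -0.87331167, -0.0214787 ,  0.27549251],
       [-0.58519439,  0.34418114, -0.73422535,  0.38772044],
       [ 0.64860013, -0.34476959, -0.67856598,  0.98507821],
       [ 0.        ,  0.  
[... 244 characters left out ...]
m': array([[ 0.01167731, -0.99992227, -0.00436998, -0.01997464],
       [-0.99549073, -0.0112139 , -0.09419366,  0.59260994],
       [ 0.09413733,  0.00545021, -0.9955443 ,  1.02364057],
       [ 0.        ,  0.        ,  0.        ,  1.        ]])}
wrist {'fx': 289.83016788977704, 'fy': 289.83016788977704, 'cx': 261.8913208626325, 'cy': 192.57310538563195, 'dist_coeffs': array([0.0191412, 0.       , 0.       , 0.       , 0.       ]), 'world_to_cam': array([[ 0.35129612, -0.93626031, -0.00276784, -0.54963424],
       [-0.91067307, -0.34237896,  0.23119517, -0.02415403],
       [-0.21740651, -0.07869736, -0.97290346,  0.3897723 ],
       [ 0.        ,  0.        ,  0.        ,  1.        ]])}
```

View pics/top0.png

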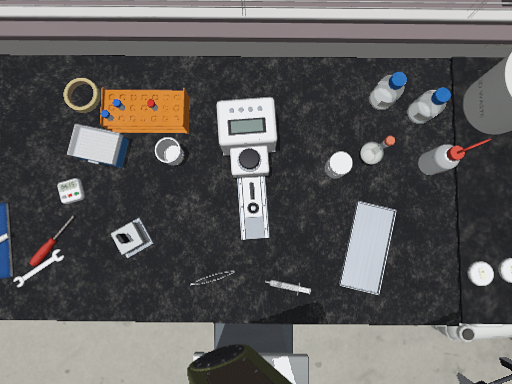

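View pics/scene0.png

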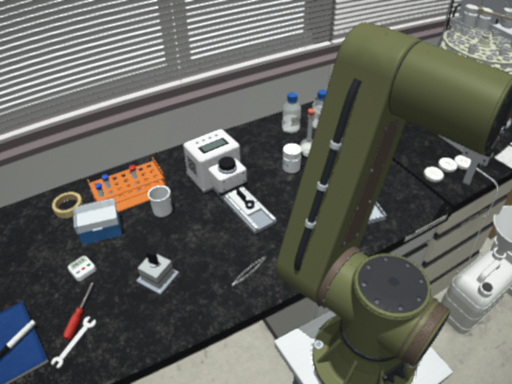

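Top view: photometer with boss at about (252,208) and fin at (252,190), holder at (131,238), tray at (368,248). The jar is at (339,165), flask at (372,152) and beaker at (169,151). The scene view agrees. Next I measure from the top view.

```bash
cat > h.py <<'E'
import numpy as np,cv2
from scipy.spatial.transform import Rotation as R
def load(f):
    z=np.load(f); return {k:z[k] for k in z.files}
def K(i): return np.array([[i['fx'],0,i['cx']],[0,i['fy'],i['cy']],[0,0,1.]],float)
def ray(i,uv,z):
    "pixels -> world points on plane z"
    uv=np.asarray(uv,float).reshape(-1,1,2)
    n=cv2.undistortPoints(uv,K(i),np.asarray(i['dist_coeffs'],float)).reshape(-1,2)
    W=np.asarray(i['world_to_cam']);Rw=W[:3,:3].T;c=-Rw@W[:3,3]
    d=np.c_[n,np.ones(len(n))]@Rw.T
    return c+d*((z-c[2])/d[:,2])[:,None]
def proj(i,P):
    W=np.asarray(i['world_to_cam']);r,_=cv2.Rodrigues(W[:3,:3])
    return cv2.projectPoints(np.asarray(P,float).reshape(-1,1,3),r,W[:3,3],K(i),np.asarray(i['dist_coeffs'],float))[0].reshape(-1,2)
def blobs(mask,roi,amin=20):
    x0,y0,x1,y1=roi; m=np.zeros(mask.shape,np.uint8);m[y0:y1,x0:x1]=mask[y0:y1,x0:x1]
    cs,_=cv2.findContours(m,cv2.RETR_EXTERNAL,cv2.CHAIN_APPROX_NONE)
    return sorted([c for c in cs if cv2.contourArea(c)>amin],key=cv2.contourArea,reverse=True)
def snap(n,name):
    from station import ctrl,cams
    i=cams.camera_info(n);p,d=cams.camera(n)
    cv2.imwrite(f"pics/{name}.png",p);np.savez(f"pics/{name}.npz",p=p,d=d,**{k:np.array(v) for k,v in i.items()})
    return load(f"pics/{name}.npz")
E
python3 - <<'E'
from h import *
t=load("pics/top0.npz");g=cv2.cvtColor(t['p'],cv2.COLOR_BGR2GRAY)
def show(name,m,roi,z,a=20):
    for c in blobs(m.astype(np.uint8),roi,a)[:3]:
        r=cv2.minAreaRect(ray(t,c.reshape(-1,2),z)[:,:2].astype(np.float32)*1000)
        print(name,cv2.contourArea(c),np.round(r[0],1),np.round(r[1],1),round(r[2],1))
show("tray",g>110,(325,190,410,305),.018,500)
show("holder all",g>110,(100,205,160,265),.056,100)
show("grip",g<50,(117,228,143,250),.1,10)
show("channel",g>120,(230,178,280,250),.03,300)
show("boss",g<70,(244,200,262,217),.046,10)
show("fin",g<70,(246,178,258,200),.0555,5)
show("jar",g>170,(320,145,360,185),.086,50)
show("beaker",g>120,(150,130,190,170),.076,50)
show("cap",g<70,(235,145,265,172),.13,50)
w=cv2.resize(t['p'][120:270,90:420],None,fx=2.4,fy=2.4,interpolation=cv2.INTER_CUBIC);cv2.imwrite("pics/crop1.png",w)
d=t['d']
for uv in [(131,238),(252,208),(252,190),(368,248),(300,230),(372,152),(390,141)]: print(uv,np.round(ray(t,uv,0)[0],3),d[uv[1],uv[0]])
E
```

```text
tray 3376.0 [ 450.1 -323.3] [113.3 241.9] 77.2
holder all 925.5 [468.  322.6] [80.6 89.3] 30.6
grip 37.5 [471.  327.9] [29.5 14.8] 34.3
channel 1622.0 [555.8  -2.9] [170.6  78. ] 4.8
boss 64.0 [554.6  -4. ] [24.6 27.3] 0.7
jar 366.0 [ 673.2 -235.2] [55.8 59.3] 89.6
beaker 495.5 [706.8 228. ] [68.8 67.6] 1.8
beaker 71.5 [757.6 228.4] [ 5.5 97.8] 0.6
cap 295.0 [674.2   6.6] [48.9 50.8] 0.6
(131, 238) [0.467 0.342 0.   ] 1.0129179
(252, 208) [ 0.556 -0.     0.   ] 1.0345126
(252, 190) [0.608 0.    0.   ] 1.024231
(368, 248) [ 0.447 -0.329  0.   ] 1.0589837
(300, 230) [ 0.495 -0.137  0.   ] 1.0735067
(372, 152) [ 0.722 -0.345  0.   ] 1.021805
(390, 141) [ 0.755 -0.398  0.   ] 0.905586
```

View pics/crop1.png

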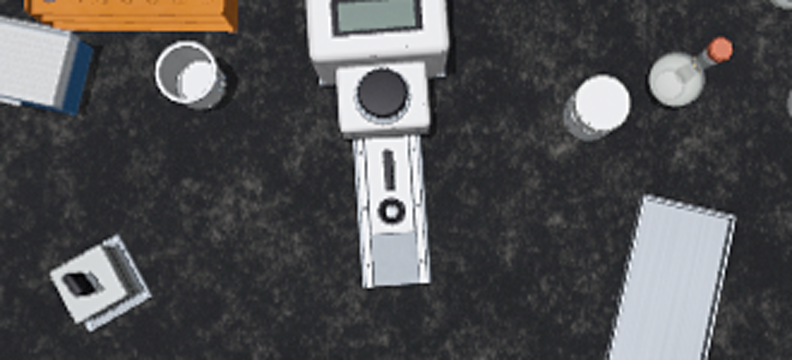

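The crop confirms the layout: holder at left with the dark grip, slide with ring boss and fin in the channel, tray at right. I'll move next, looking closely on the way with the wrist camera.

```bash
cat >> h.py <<'E'
def go(pos_mm,yaw):
    from station import ctrl
    o=ctrl.get_obs();T=R.from_euler('xyz',o['eef_rot']);G=R.from_euler('xyz',[np.pi,0,yaw])
    s=T.inv().apply(np.array(pos_mm,float)-o['ee_pos']*1000);r=(T.inv()*G).as_rotvec()
    print('t',round(o['time_s'],2),'pos',np.round(o['ee_pos']*1000,1),'rot',np.round(o['eef_rot'],3),'F',np.round(o['force'],1),'w',round(o['grip_width']*1000,1),'gf',round(float(o['grip_force']),1))
    print('shift',np.round(s,1),'turn',np.round(r,4))
E
python3 - <<'E'
from h import *
t=load("pics/wrist0.npz");W=t['world_to_cam'];c=-W[:3,:3].T@W[:3,3]
from station import ctrl;o=ctrl.get_obs();T=R.from_euler('xyz',o['eef_rot'])
print("cam in tool",T.inv().apply(c-o['ee_pos']),"axis",T.inv().apply(W[2,:3]))
go([400,0,260],.084)
E
```

```text
cam in tool [ 0.06670621  0.00071967 -0.17823354] axis [-0.23128157 -0.00181692  0.97288516]
t 0.15 pos [ 193.1 -514.8  205. ] rot [-3.141 -0.     0.359] F [-0.1 -0.2 -0.4] w 94.4 gf 0.0
shift [ 374.5 -409.4  -54.6] turn [-0.0009  0.      0.2748]
```

Emit:
arm_command(
  plan=[
    [[487,-367,-55,0,0,0.275,-1],[487,-367,-55,0,0,0.275,-1],[487,-367,-55,0,0,0.275,-1],[487,-367,-55,0,0,0.275,-1],[487,-367,-55,0,0,0.275,-1],[487,-367,-55,0,0,0.275,-1],[487,-367,-55,0,0,0.275,-1],[487,-367,-55,0,0,0.275,-1],[487,-367,-55,0,0,0.275,-1],[487,-367,-55,0,0,0.275,-1],[487,-367,-55,0,0,0.275,-1],[487,-367,-55,0,0,0.275,-1]],
  ],
)

```text
time_s: 1.35
ee_pos: [0.514, -0.0091, 0.2594]
eef_rot: [3.142, 0.0, 0.084]
force: [0.5, -1.3, 0.4]
grip_width: 0.0941
grip_force: 0.0
```

Emit:
arm_command(
  plan=[
    [[7,-8,0,0,0,0,-1],[7,-8,0,0,0,0,-1],[7,-8,0,0,0,0,-1],[7,-8,0,0,0,0,-1]],
  ],
)

```text
time_s: 1.75
ee_pos: [0.5191, -0.0039, 0.2593]
eef_rot: [3.141, 0.0, 0.082]
force: [-0.2, -0.2, -1.0]
grip_width: 0.094
grip_force: 0.0
```

```bash
python3 - <<'E'
from h import *
w=snap("wrist","w1")
go([471-30,328-15,250],.599)
print(proj(w,[[.5546,-.004,.046],[.6014,-.001,.0555]]))
E
```

```text
t 1.8 pos [519.2  -3.9 259.4] rot [ 3.141 -0.     0.082] F [0.7 0.6 0.5] w 94.0 gf 0.0
shift [ -52.  -322.2    9.3] turn [ 1.000e-04  0.000e+00 -5.169e-01]
[[264.11108333 147.69890184]
 [264.8993824  110.97116807]]
```

View pics/w1.png

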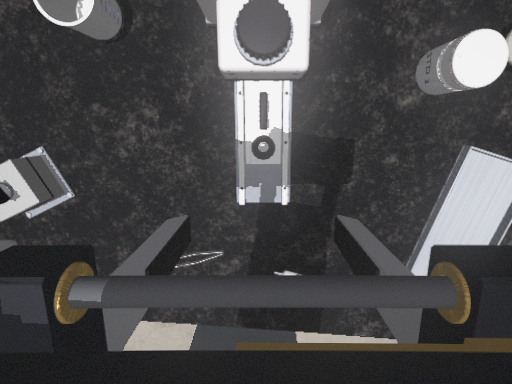

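Wrist view: boss ring at (263,147), fin at (263,110), the head above it and guides at columns 237–290. This matches the top-view prediction within 1 px. Next I refine these numbers and move over to the pin.

```bash
python3 - <<'E'
from h import *
t=load("pics/w1.npz");g=cv2.cvtColor(t['p'],cv2.COLOR_BGR2GRAY)
for n,roi,z in (("boss",(248,133,280,162),.046),("fin",(254,86,274,133),.0555)):
    for c in blobs((g<90).astype(np.uint8),roi,20)[:2]:
        P=ray(t,c.reshape(-1,2),z)[:,:2].astype(np.float32)*1000
        print(n,cv2.minAreaRect(P),cv2.minEnclosingCircle(P))
# guide edges: bright on dark transitions per row
L=[];Rr=[]
for v in range(90,200,5):
    r=np.where(g[v,225:305]>130)[0]
    if len(r): L.append((225+r[0],v));Rr.append((225+r[-1],v))
for E in (L,Rr):
    P=ray(t,E,.03)[:,:2]*1000;f=np.polyfit(P[:,0],P[:,1],1);print(np.degrees(np.arctan(f[0])),np.polyval(f,[490,555,601]),np.abs(P[:,1]-np.polyval(f,P[:,0])).max())
go([441,313,250],.599)
E
```

```text
boss ((553.6322021484375, -3.094776153564453), (27.40738296508789, 29.30496597290039), 32.000919342041016) ((554.8797607421875, -2.5004782676696777), 15.177292823791504)
6.188439926498068 [27.22257105 34.27056177 39.25837058] 3.944615850722947
3.522418404267654 [-42.70357791 -38.70247898 -35.87093204] 3.0376847751409244
t 1.8 pos [519.2  -3.9 259.4] rot [ 3.141 -0.     0.082] F [0.7 0.6 0.5] w 94.0 gf 0.0
shift [ -52.  -322.2    9.3] turn [ 1.000e-04  0.000e+00 -5.169e-01]
```

Emit:
arm_command(
  plan=[
    [[-52,-325,9,0,0,-0.517,-1],[-52,-325,9,0,0,-0.517,-1],[-52,-325,9,0,0,-0.517,-1],[-52,-325,9,0,0,-0.517,-1],[-52,-325,9,0,0,-0.517,-1],[-52,-325,9,0,0,-0.517,-1],[-52,-325,9,0,0,-0.517,-1],[-52,-325,9,0,0,-0.517,-1],[-52,-325,9,0,0,-0.517,-1],[-52,-325,9,0,0,-0.517,-1]],
  ],
)

```text
time_s: 2.8
ee_pos: [0.4412, 0.3156, 0.2505]
eef_rot: [3.141, -0.0, 0.599]
force: [0.3, 0.1, -0.5]
grip_width: 0.0939
grip_force: 0.0
```

```bash
python3 - <<'E'
from h import *
w=snap("wrist","w2")
go([441,313,250],.599)
print(proj(w,[[.471,.328,.108]]))
E
```

```text
t 2.85 pos [441.2 315.6 250.5] rot [ 3.141 -0.     0.599] F [ 0.7 -0.2  0.5] w 93.9 gf 0.0
shift [-1.6  2.   0.5] turn [ 0.0001 -0.0003 -0.0001]
[[267.65845043 156.27607691]]
```

View pics/w2.png

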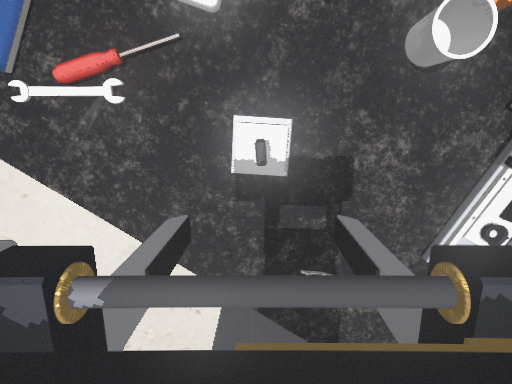

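Wrist view: holder block spans about (233–292, 117–175), with the grip at (261,151) turned a few degrees from the tool's x. Measure both.

```bash
python3 - <<'E'
from h import *
t=load("pics/w2.npz");g=cv2.cvtColor(t['p'],cv2.COLOR_BGR2GRAY)
print(g[110:182:3,246]);print(g[150,225:300:2]);print(g[134:170:2,260])
for th in (60,80,100):
  for c in blobs((g<th).astype(np.uint8),(245,130,278,170),20)[:1]:
    P=ray(t,c.reshape(-1,2),.108)[:,:2].astype(np.float32)*1000
    print(th,cv2.boundingRect(c),cv2.minAreaRect(c),cv2.minAreaRect(P))
for th in (200,230):
  c=blobs((g>th).astype(np.uint8),(225,105,300,182),100)[0]
  print(th,cv2.boundingRect(c),cv2.minAreaRect(ray(t,c.reshape(-1,2),.056)[:,:2].astype(np.float32)*1000))
cv2.imwrite("pics/w2c.png",cv2.resize(t['p'][105:190,215:310],None,fx=6,fy=6,interpolation=cv2.INTER_CUBIC))
E
```

```text
[ 95  94 238 243 129 247 247 247 247 247 247 247 247 247 247 247 247 180
 178 178 176 166  76  76]
[ 87  92  92  91 238 245 247 247 247 247 247 247 247 246 247 184 117 126
 127 110 119 189 188 243 247 247 247 247 247 247 245 219 179  99 103  98
  98  93]
[247 247 247  97 111 126 128 129 125 126 126 124 121 120 102  91 175 177]
200 (231, 115, 61, 58) ((472.5568542480469, 339.01806640625), (72.0103759765625, 72.61024475097656), 30.57483673095703)
230 (233, 116, 58, 46) ((479.5321044921875, 342.970947265625), (55.48528289794922, 71.15737915039062), 30.636520385742188)
```

View pics/w2c.png

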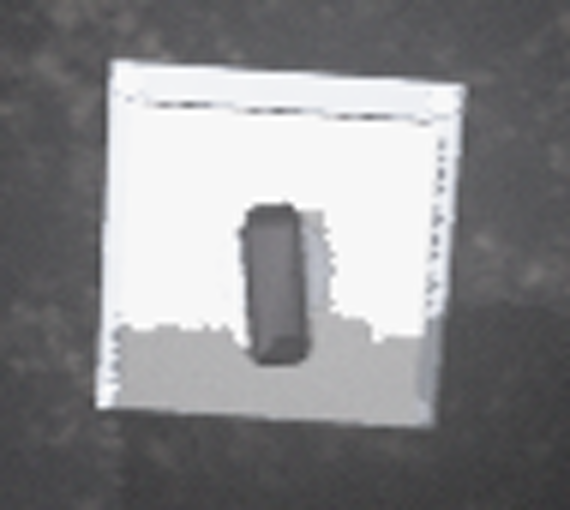

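The crop shows the grip centred at about full-image (260.3,152.2), turned about 3° from the tool x and aligned with the block at about 31°. Compute positions.

```bash
python3 - <<'E'
from h import *
t=load("pics/w2.npz");g=cv2.cvtColor(t['p'],cv2.COLOR_BGR2GRAY)
c=blobs((g<150).astype(np.uint8),(245,134,278,170),20)[0]
P=ray(t,c.reshape(-1,2),.108)[:,:2].astype(np.float32)*1000
print(cv2.minAreaRect(c),cv2.minAreaRect(P))
print(ray(t,[(260.3,152.2)],.108)*1000)
# block top corners: crop pixels of top face
cor=[(130,103),(445,122),(430,425),(118,408)]
Q=ray(t,[(215+x/6,105+y/6) for x,y in cor],.056)[:,:2]*1000
print(Q,Q.mean(0),np.linalg.norm(np.diff(Q,axis=0),axis=1))
dd=t['d'];print(dd[152,260],dd[130,250])
E
```

```text
((260.439697265625, 152.0350341796875), (26.323638916015625, 10.354796409606934), 86.42366790771484) ((470.247802734375, 337.0910339355469), (28.77574920654297, 11.455692291259766), 37.62867736816406)
[[470.1138503  337.22965293 108.        ]]
[[479.99308169 380.08913694]
 [513.83853846 323.7287938 ]
 [459.91473746 289.11291911]
 [424.7873366  347.12591799]] [469.63342355 335.01419196] [65.74194417 64.07835122 67.81918851]
0.32114097 0.3653788
```

```bash
python3 - <<'E'
from h import *
go([470,336.5,70],.65)
E
```

```text
t 2.85 pos [441.2 315.6 250.5] rot [ 3.141 -0.     0.599] F [ 0.7 -0.2  0.5] w 93.9 gf 0.0
shift [ 35.5  -1.1 180.5] turn [ 0.0001 -0.0003 -0.0511]
```

Emit:
arm_command(
  plan=[
    [[35.5,-1,60,0,0,-0.051,-0.3],[35.5,-1,100,0,0,-0.051,-0.3],[35.5,-1,115,0,0,-0.051,-0.3],[35.5,-1,115,0,0,-0.051,-0.3],[35.5,-1,150,0,0,-0.051,-0.3],[35.5,-1,180,0,0,-0.051,-0.3],[35.5,-1,180,0,0,-0.051,-0.3],[35.5,-1,180,0,0,-0.051,-0.3],[35.5,-1,180,0,0,-0.051,-0.3]],
  ],
  squeeze=5,
)

```text
time_s: 3.75
ee_pos: [0.4705, 0.3382, 0.073]
eef_rot: [3.141, -0.004, 0.651]
force: [-0.1, 0.8, 0.7]
grip_width: 0.0611
grip_force: 0.0
```

```bash
python3 - <<'E'
from h import *
w=snap("wrist","w3")
go([470,336.5,70],.65)
print(proj(w,[[.470,.3365,.108]]))
E
```

```text
t 3.8 pos [470.4 338.2  72.7] rot [ 3.141e+00 -3.000e-03  6.520e-01] F [-0.6  0.1 -0.3] w 60.8 gf 0.0
shift [-1.3  1.2  2.7] turn [ 0.0003 -0.0034  0.0016]
[[262.99917624 254.13013578]]
```

View pics/w3.png

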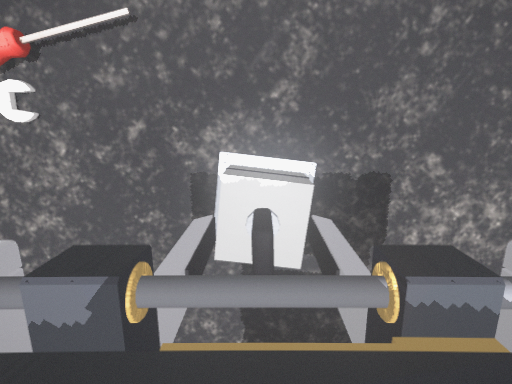

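The grip is at column 263, midway between the fingers (214 and 312). Close on it: first lightly, then firmly.

Emit:
arm_command(
  plan=[
    [[-1,1,3,0,-0.003,0,-0.3],[-1,1,3,0,-0.003,0,0.2],[-1,1,3,0,-0.003,0,0.5],[-1,1,3,0,-0.003,0,1],[-1,1,3,0,-0.003,0,1],[-1,1,3,0,-0.003,0,1],[-1,1,3,0,-0.003,0,1],[-1,1,3,0,-0.003,0,1],[-1,1,3,0,-0.003,0,1],[-1,1,3,0,-0.003,0,1]],
  ],
  squeeze=6,
)

```text
time_s: 4.8
ee_pos: [0.4692, 0.3364, 0.0673]
eef_rot: [-3.142, 0.003, 0.652]
force: [-0.2, 0.9, 0.4]
grip_width: 0.0118
grip_force: 6.0
```

```bash
python3 - <<'E'
from h import *
go([470,336.5,70],.65)
E
```

```text
t 4.8 pos [469.2 336.4  67.3] rot [-3.142e+00  3.000e-03  6.520e-01] F [-0.2  0.9  0.4] w 11.8 gf 6.0
shift [ 0.7  0.4 -2.7] turn [-0.      0.003   0.0018]
```

Emit:
arm_command(
  plan=[
    [[0,0,0,0,0,0,1],[0,0,0,0,0,0,1],[0,0,0,0,0,0,1],[0,0,-20,0,0,0,1],[0,0,-45,0,0,0,1],[0,0,-80,0,0,0,1],[0,0,-110,0,0,0,1],[0,0,-110,0,0,0,1]],
  ],
  squeeze=50,
)

```text
time_s: 5.6
ee_pos: [0.4707, 0.3374, 0.1816]
eef_rot: [3.141, -0.004, 0.652]
force: [0.5, -0.2, -0.5]
grip_width: 0.0118
grip_force: 50.0
```

```bash
python3 - <<'E'
from h import *
go([490,0,175],.084)
E
```

```text
t 5.6 pos [470.7 337.4 181.6] rot [ 3.141 -0.004  0.652] F [ 0.5 -0.2 -0.5] w 11.8 gf 50.0
shift [-189.4  279.9    6. ] turn [-5.000e-04 -3.800e-03  5.679e-01]
```

Emit:
arm_command(
  plan=[
    [[-140,321,0,0,-0.004,0.568,1],[-140,321,0,0,-0.004,0.568,1],[-140,321,0,0,-0.004,0.568,1],[-140,321,0,0,-0.004,0.568,1],[-140,321,20,0,-0.004,0.568,1],[-140,321,30,0,-0.004,0.568,1],[-140,321,42,0,-0.004,0.568,1],[-140,321,55,0,-0.004,0.568,1],[-140,321,55,0,-0.004,0.568,1],[-140,321,55,0,-0.004,0.568,1],[-140,321,55,0,-0.004,0.568,1]],
  ],
)

```text
time_s: 6.7
ee_pos: [0.553, -0.0026, 0.1235]
eef_rot: [3.139, 0.005, 0.085]
force: [0.6, 0.0, -0.6]
grip_width: 0.012
grip_force: 50.0
```

```bash
python3 - <<'E'
from h import *
w=snap("wrist","w4");s=snap("scene","s4");snap("top","t4")
go([554,-3,126],.084)
for v in (w,s): print(proj(v,[[.554,-.003,.046],[.554,-.003,.067]]))
a=w['p'][140:300,180:345];b=s['p'][160:250,190:290]
a=cv2.resize(a,(400,400),interpolation=cv2.INTER_CUBIC);b=cv2.resize(b,(400,360),interpolation=cv2.INTER_CUBIC)
cv2.imwrite("pics/c4.png",np.hstack([a,np.vstack([b,np.zeros((40,400,3),np.uint8)])]))
E
```

```text
t 6.85 pos [552.9  -2.8 123.5] rot [3.139 0.005 0.085] F [-1.1  0.5  0.3] w 11.6 gf 50.0
shift [ 1.   0.3 -2.6] turn [0.0029 0.0051 0.001 ]
[[261.85226221 197.41937888]
 [261.87350567 203.74105504]]
[[249.13880757 202.83407876]
 [249.01597947 197.80964563]]
```

View pics/c4.png

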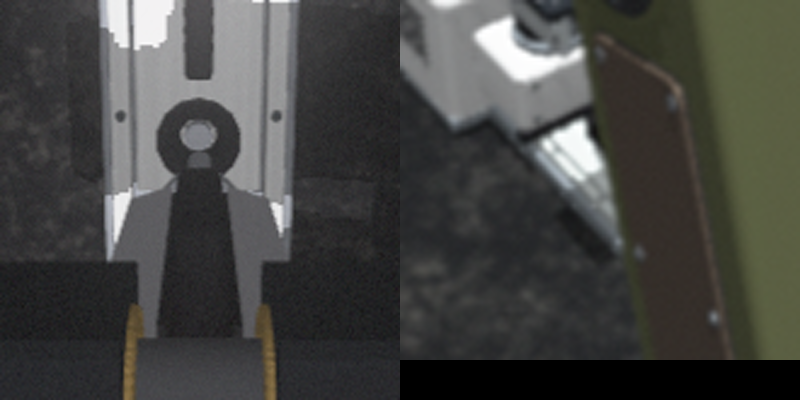

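Left crop: boss ring centred at full-frame (261.7,196.0), plunger disc at (261.7,193.6), pin tip at about (262.5,204) in front of it. In the right crop the arm hides the view.

```bash
python3 - <<'E'
from h import *
w=load("pics/w4.npz");g=cv2.cvtColor(w['p'],cv2.COLOR_BGR2GRAY)
print(ray(w,[(261.7,196.0)],.046)*1000,ray(w,[(261.7,193.6)],.040)*1000)
T=R.from_euler('xyz',[3.139,.005,.085]);p=np.array([552.9,-2.8,123.5])
tip=p+T.apply([0,0,59.3]);print("tip",tip,proj(w,[tip/1000,(tip+[4,0,0])/1000]))
c=blobs((g<70).astype(np.uint8),(240,176,285,206),50)[0].reshape(-1,2)
c=c[c[:,1]<204];P=ray(w,c,.046)[:,:2]*1000
A=np.c_[2*P,np.ones(len(P))];s=np.linalg.lstsq(A,(P**2).sum(1),rcond=None)[0];print("circle",s[:2],np.sqrt(s[2]+s[:2]@s[:2]),len(P))
print(g[186:212,262])
E
```

```text
[[555.31825431  -2.74830901  46.        ]] [[556.08047203  -2.68532931  40.        ]]
tip [552.61762521  -2.97836109  64.20094055] [[261.70686049 204.3945731 ]
 [262.10788703 199.87308641]]
circle [557.78598683  -2.40631649] 11.617382551383432 110
[ 59  63  84 105 130 132 133 128 129 130 130 128 130 128  84  86  86  86
  85  88  81  55  49  48  40  45]
```

Emit:
arm_command(
  plan=[
    [[3,0,0,0,0.005,0,1],[3,0,0,0,0.005,0,1],[3,0,8,0,0.005,0,1],[3,0,16,0,0.005,0,1],[3,0,22,0,0.005,0,1],[3,0,22,0,0.005,0,1],[3,0,22,0,0.005,0,1]],
  ],
)

```text
time_s: 7.55
ee_pos: [0.5555, -0.0035, 0.1005]
eef_rot: [3.139, 0.002, 0.084]
force: [0.3, 0.4, -0.4]
grip_width: 0.012
grip_force: 50.0
```

```bash
python3 - <<'E'
from h import *
go([555.7,-2.7,93],.084)
E
```

```text
t 7.55 pos [555.5  -3.5 100.5] rot [3.139e+00 2.000e-03 8.400e-02] F [ 0.3  0.4 -0.4] w 12.0 gf 50.0
shift [ 0.2 -0.8  7.5] turn [ 0.0027  0.0017 -0.0003]
```

Emit:
arm_command(
  plan=[
    [[0,-0.7,2,0,0,0,1],[0,-0.7,4,0,0,0,1],[0,-0.7,6,0,0,0,1],[0,-0.7,8,0,0,0,1],[0,-0.7,8,0,0,0,1],[0,-0.7,8,0,0,0,1]],
  ],
)

```text
time_s: 8.15
ee_pos: [0.5557, -0.0028, 0.0929]
eef_rot: [3.139, 0.001, 0.084]
force: [1.1, -0.9, 4.3]
grip_width: 0.012
grip_force: 50.0
```

```bash
python3 - <<'E'
from h import *
go([555.7,-2.7,93],.084)
E
```

```text
t 8.15 pos [555.7  -2.8  92.9] rot [3.139e+00 1.000e-03 8.400e-02] F [ 1.1 -0.9  4.3] w 12.0 gf 50.0
shift [ 0.  -0.1 -0.1] turn [ 0.0028  0.0008 -0.0002]
```

Emit:
arm_command(
  plan=[
    [[0,0,0.7,0,0,0,1],[0,0,1.2,0,0,0,1],[0,0,1.2,0,0,0,1]],
  ],
)

```text
time_s: 8.45
ee_pos: [0.5557, -0.0028, 0.0918]
eef_rot: [3.139, 0.001, 0.084]
force: [-1.0, -0.7, 6.2]
grip_width: 0.0117
grip_force: 50.0
```

Emit:
arm_command(
  plan=[
    [[-2,0,0.2,0,0,0,1],[-4,0,0.2,0,0,0,1],[-7,0,0.2,0,0,0,1],[-10,0,0.2,0,0,0,1],[-14,0,0.2,0,0,0,1],[-18,0,0.2,0,0,0,1]],
  ],
)

```text
time_s: 9.05
ee_pos: [0.5381, -0.0043, 0.0918]
eef_rot: [3.139, -0.001, 0.084]
force: [4.1, 0.6, 6.5]
grip_width: 0.0118
grip_force: 50.0
```

```bash
python3 - <<'E'
from h import *
w=snap("wrist","w5")
go([555.7,-2.7,93],.084)
b=cv2.resize(w['p'][60:260,180:345],(495,600),interpolation=cv2.INTER_CUBIC);cv2.imwrite("pics/c5.png",b)
E
```

```text
t 9.1 pos [537.7  -4.3  91.8] rot [ 3.139e+00 -1.000e-03  8.400e-02] F [3.8 0.7 5.5] w 11.8 gf 50.0
shift [18.1 -0.1 -1.2] turn [ 0.0028 -0.0006 -0.0002]
```

View pics/c5.png

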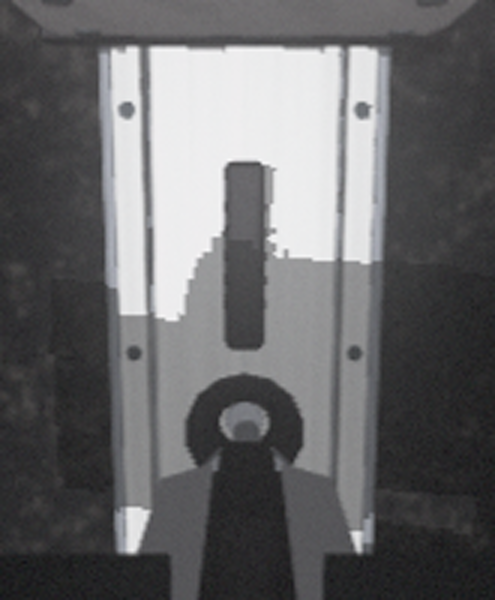

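The boss (crop (245,425)) has followed the pin and the fin is clear of the head, so the slide is drawing freely at about 4 N. Continue to about 84 mm total.

Emit:
arm_command(
  plan=[
    [[-6,0,0,0,0,0,1],[-12,0,0,0,0,0,1],[-18,0,0,0,0,0,1],[-24,0,0,0,0,0,1],[-30,0,0,0,0,0,1],[-36,0,0,0,0,0,1],[-42,0,0,0,0,0,1],[-48,0,0,0,0,0,1],[-54,0,0,0,0,0,1],[-60,0,0,0,0,0,1],[-65,0,0,0,0,0,1],[-67,0,0,0,0,0,1]],
  ],
)

```text
time_s: 10.3
ee_pos: [0.4711, -0.0099, 0.0919]
eef_rot: [3.139, -0.001, 0.084]
force: [3.7, 0.4, 5.2]
grip_width: 0.0117
grip_force: 50.0
```

Emit:
arm_command(
  plan=[
    [[1,0,0,0,0,0,1],[2,0,-5,0,0,0,1],[2,0,-20,0,0,0,1],[2,0,-50,0,0,0,1],[2,0,-90,0,0,0,1],[2,0,-90,0,0,0,1]],
  ],
)

```text
time_s: 10.9
ee_pos: [0.4743, -0.0096, 0.1856]
eef_rot: [3.138, -0.005, 0.084]
force: [-0.1, 0.2, -0.6]
grip_width: 0.0115
grip_force: 50.0
```

```bash
python3 - <<'E'
from h import *
w=snap("wrist","w6")
go([469.2,336.4,182],.652)
t=w;g=cv2.cvtColor(w['p'],cv2.COLOR_BGR2GRAY)
ax=np.array([np.cos(.084),np.sin(.084)])
print(proj(w,[[*(np.array([.555,-.003])-.080*ax),.046],[*(np.array([.602,.001])-.080*ax),.0555]]))
for c in blobs((g<90).astype(np.uint8),(235,90,290,200),30)[:4]:
    P=ray(t,c.reshape(-1,2),.0555)[:,:2].astype(np.float32)*1000
    print(cv2.boundingRect(c),cv2.minAreaRect(P))
b=cv2.resize(w['p'][60:260,180:345],(495,600),interpolation=cv2.INTER_CUBIC);cv2.imwrite("pics/c6.png",b)
E
```

```text
t 10.95 pos [473.4  -9.5 183. ] rot [ 3.138e+00 -2.000e-03  8.400e-02] F [ 0.4 -0.5 -1.6] w 11.8 gf 50.0
shift [ 2.48e+01 -3.45e+02 -1.00e-01] turn [ 0.0035 -0.0006 -0.5681]
[[261.49849158 184.66066842]
 [261.45041333 142.47529061]]
(248, 172, 27, 27) ((476.649169921875, -9.053804397583008), (28.84954071044922, 28.319984436035156), 4.7970075607299805)
(283, 184, 7, 16) ((471.80670166015625, -36.88890838623047), (16.93341827392578, 6.595191955566406), 5.76283597946167)
(235, 184, 5, 16) ((467.334228515625, 16.49835968017578), (16.892641067504883, 4.393709659576416), 3.7856900691986084)
```

Emit:
arm_command(
  plan=[
    [[25,-345,0,0.003,0,-0.568,1],[25,-345,0,0.003,0,-0.568,1],[25,-345,0,0.003,0,-0.568,1],[25,-345,0,0.003,0,-0.568,1],[25,-345,0,0.003,0,-0.568,1],[25,-345,0,0.003,0,-0.568,1],[25,-345,0,0.003,0,-0.568,1],[25,-345,0,0.003,0,-0.568,1],[25,-345,20,0.003,0,-0.568,1],[25,-345,40,0.003,0,-0.568,1],[25,-345,50,0.003,0,-0.568,1],[25,-345,50,0.003,0,-0.568,1]],
  ],
)

```text
time_s: 12.15
ee_pos: [0.4681, 0.3353, 0.1284]
eef_rot: [-3.14, 0.006, 0.651]
force: [0.4, 0.4, -0.2]
grip_width: 0.0118
grip_force: 50.0
```

```bash
python3 - <<'E'
from h import *
w=snap("wrist","w7")
go([469.4,336.5,67.3],.652)
b=cv2.resize(w['p'][130:270,190:335],(580,560),interpolation=cv2.INTER_CUBIC);cv2.imwrite("pics/c7.png",b)
from station import ctrl
o=ctrl.get_obs();T=R.from_euler('xyz',o['eef_rot']);tip=o['ee_pos']+T.apply([0,0,.0593])
print(tip,proj(w,[tip,[.4694,.3365,.056]]))
E
```

```text
t 12.2 pos [468.6 335.7 129.8] rot [-3.14   0.004  0.651] F [-0.3 -0.3 -1.2] w 11.7 gf 50.0
shift [ 1.3 -0.1 62.5] turn [-0.0014  0.0035 -0.0006]
[0.46842499 0.33566374 0.07048801] [[261.51018199 203.72868859]
 [261.49855525 197.90560613]]
```

View pics/c7.png

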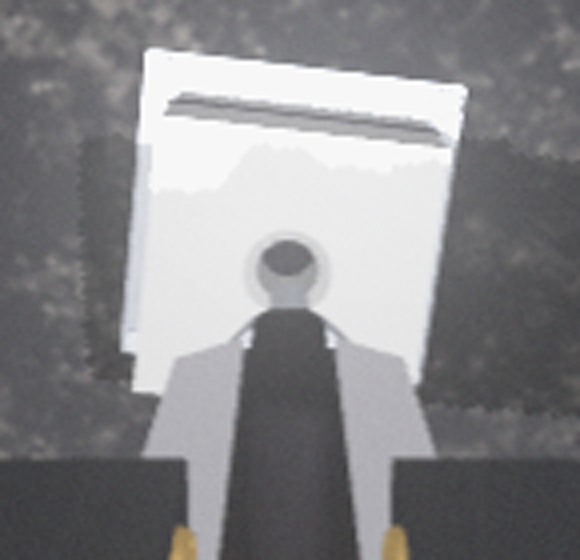

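The hole is at full-frame (261.8,197.5), predicted (261.5,197.9), and the pin is in line above it. I have used my 10 views, so I work from numbers from here. Insert.

Emit:
arm_command(
  plan=[
    [[1.2,0,0,0,0.003,0,1],[1.2,0,12,0,0.003,0,1],[1.2,0,24,0,0.003,0,1],[1.2,0,36,0,0.003,0,1],[1.2,0,46,0,0.003,0,1],[1.2,0,55,0,0.003,0,1],[1.2,0,60,0,0.003,0,1],[1.2,0,60,0,0.003,0,1]],
  ],
)

```text
time_s: 13.0
ee_pos: [0.4694, 0.3369, 0.0696]
eef_rot: [-3.14, -0.0, 0.652]
force: [0.3, 0.4, -0.7]
grip_width: 0.0115
grip_force: 50.0
```

```bash
python3 - <<'E'
from h import *
go([469.4,336.5,67.3],.652)
E
```

```text
t 13.0 pos [469.4 336.9  69.6] rot [-3.14  -0.     0.652] F [ 0.3  0.4 -0.7] w 11.5 gf 50.0
shift [-0.3  0.3  2.3] turn [-0.0014 -0.0001 -0.0002]
```

Emit:
arm_command(
  plan=[
    [[0,0,1.5,0,0,0,1],[0,0,2.5,0,0,0,1],[0,0,2.8,0,0,0,1],[0,0,2.8,0,0,0,1]],
  ],
)

```text
time_s: 13.4
ee_pos: [0.4698, 0.337, 0.0678]
eef_rot: [-3.14, -0.002, 0.652]
force: [0.3, 0.9, -1.2]
grip_width: 0.0115
grip_force: 50.0
```

Emit:
arm_command(
  plan=[
    [[0,0,0,0,0,0,0.5],[0,0,0,0,0,0,0.2],[0,0,0,0,0,0,0],[0,0,0,0,0,0,0],[0,0,0,0,0,0,0],[0,0,-10,0,0,0,0],[0,0,-40,0,0,0,0],[0,0,-80,0,0,0,0],[0,0,-115,0,0,0,0],[0,0,-115,0,0,0,0]],
  ],
)

```text
time_s: 14.4
ee_pos: [0.4712, 0.3378, 0.1885]
eef_rot: [-3.141, -0.01, 0.652]
force: [0.7, 0.6, 0.9]
grip_width: 0.047
grip_force: 0.0
```

```bash
python3 - <<'E'
from h import *
w=snap("wrist","w8");d=w['d'];g=cv2.cvtColor(w['p'],cv2.COLOR_BGR2GRAY)
go([501,-9,182],.084)
# pin grip top expected
q=proj(w,[[.4694,.3365,.108]])[0];print(q)
u,v=q.round().astype(int);W=w['world_to_cam'];Rw=W[:3,:3].T;c=-Rw@W[:3,3]
for dv in range(-8,16,4):
    n=cv2.undistortPoints(np.array([[[u,v+dv]]],float),K(w),w['dist_coeffs'])[0,0];print(dv,g[v+dv,u],np.round((c+Rw@(np.r_[n,1]*d[v+dv,u]))*1000,1))
E
```

```text
t 14.45 pos [470.4 337.3 185.5] rot [-3.141 -0.006  0.652] F [-0.5 -0.4 -1.6] w 46.7 gf 0.0
shift [-185.8  293.9    2.2] turn [-0.0025 -0.0056  0.5678]
[261.53683449 201.11529537]
-8 83 [475.8 340.9 108.3]
-4 80 [472.6 338.4 107.1]
0 76 [469.3 335.9 105.7]
4 75 [466.5 333.7 107. ]
8 74 [463.6 331.5 107.8]
12 63 [460.  328.8 105.6]
```

Emit:
arm_command(
  plan=[
    [[-185,294,0,0,-0.005,0.568,0],[-185,294,0,0,-0.005,0.568,0],[-185,294,0,0,-0.005,0.568,0],[-185,294,0,0,-0.005,0.568,0],[-185,294,0,0,-0.005,0.568,0],[-185,294,0,0,-0.005,0.568,0],[-185,294,0,0,-0.005,0.568,0],[-185,294,0,0,-0.005,0.568,0],[-185,294,0,0,-0.005,0.568,0],[-185,294,0,0,-0.005,0.568,0]],
  ],
)

```text
time_s: 15.45
ee_pos: [0.5007, -0.0083, 0.1815]
eef_rot: [-3.141, 0.005, 0.085]
force: [-0.6, 0.3, 0.6]
grip_width: 0.0472
grip_force: 0.0
```

```bash
python3 - <<'E'
from h import *
w=snap("wrist","w9");g=cv2.cvtColor(w['p'],cv2.COLOR_BGR2GRAY)
print(proj(w,[[.4753,-.0097,.046],[.5223,-.0052,.0555]]))
for th in (90,120,150):
  m=cv2.morphologyEx((g<th).astype(np.uint8),cv2.MORPH_OPEN,np.ones((3,3)))
  for c in blobs(m,(240,90,284,215),40)[:4]:
    P=ray(w,c.reshape(-1,2),.0555)[:,:2].astype(np.float32)*1000
    r=cv2.minAreaRect(P);print(th,cv2.boundingRect(c),np.round(r[0],1),np.round(r[1],1),round(r[2],1))
go([522.3,-5.2,40],.084)
E
```

```text
[[261.15671538 207.07018873]
 [260.60553278 166.75675108]]
90 (248, 194, 26, 21) [481.4  -8.5] [22.7 27.4] 4.9
90 (257, 167, 9, 21) [511.3  -6.6] [21.7  8.5] 4.6
120 (248, 194, 27, 21) [481.5  -9. ] [22.7 28.5] 4.9
120 (257, 144, 9, 44) [523.3  -5.6] [45.7  8.6] 4.6
150 (248, 194, 27, 21) [481.5  -9. ] [22.7 28.5] 4.9
150 (256, 144, 10, 45) [522.7  -5. ] [46.8  9.7] 5.0
t 15.5 pos [500.7  -8.  181.7] rot [-3.141  0.005  0.085] F [ 0.3 -0.1  0.5] w 47.2 gf 0.0
shift [ 22.4  -0.9 141.6] turn [-0.0006  0.005   0.0013]
```

Emit:
arm_command(
  plan=[
    [[22.6,-1,20,0,0.005,0,0],[22.6,-1,60,0,0.005,0,0],[22.6,-1,95,0,0.005,0,0],[22.6,-1,120,0,0.005,0,0],[22.6,-1,135,0,0.005,0,0],[22.6,-1,143,0,0.005,0,0],[22.6,-1,143,0,0.005,0,0],[22.6,-1,143,0,0.005,0,0]],
  ],
)

```text
time_s: 16.3
ee_pos: [0.5232, -0.0058, 0.0397]
eef_rot: [-3.141, -0.002, 0.085]
force: [0.9, 0.2, 0.5]
grip_width: 0.047
grip_force: 0.0
```

```bash
python3 - <<'E'
from h import *
go([522.7,-5.1,36],.084)
E
```

```text
t 16.3 pos [523.2  -5.8  39.7] rot [-3.141e+00 -2.000e-03  8.500e-02] F [0.9 0.2 0.5] w 47.0 gf 0.0
shift [-0.4 -0.8  3.7] turn [-0.0002 -0.0016  0.0006]
```

Emit:
arm_command(
  plan=[
    [[0,-0.8,2,0,-0.001,0,0.2],[0,-0.8,3,0,-0.001,0,0.5],[0,-0.8,3,0,-0.001,0,1],[0,-0.8,3,0,-0.001,0,1],[0,-0.8,3,0,-0.001,0,1],[0,-0.8,3,0,-0.001,0,1],[0,-0.8,3,0,-0.001,0,1]],
  ],
  squeeze=8,
)

```text
time_s: 17.0
ee_pos: [0.5228, -0.0055, 0.0361]
eef_rot: [-3.141, 0.0, 0.084]
force: [-0.5, 0.8, 1.7]
grip_width: 0.0099
grip_force: 8.0
```

Emit:
arm_command(
  plan=[
    [[0,0,0,0,0,0,1],[0,0,0,0,0,0,1],[0,0,0,0,0,0,1],[0,0,-5,0,0,0,1],[0,0,-15,0,0,0,1],[0,0,-35,0,0,0,1],[0,0,-60,0,0,0,1],[0,0,-90,0,0,0,1],[0,0,-100,0,0,0,1]],
  ],
  squeeze=45,
)

```text
time_s: 17.9
ee_pos: [0.5238, -0.0055, 0.1391]
eef_rot: [3.141, -0.004, 0.084]
force: [0.8, -0.2, -2.8]
grip_width: 0.0098
grip_force: 45.0
```

```bash
python3 - <<'E'
from h import *
w=snap("wrist","w10")
a=np.radians(-12.8);c=np.array([450.1,-323.3])-19*np.array([np.cos(a),np.sin(a)]);print(c)
go([c[0],c[1]+50,135],a)
E
```

```text
[ 431.57216227 -319.09057855]
t 17.95 pos [523.8  -5.6 139.1] rot [ 3.141 -0.004  0.084] F [-0.1 -0.1 -0.6] w 10.1 gf 45.0
shift [-114.   254.9    3.7] turn [-3.000e-04 -4.100e-03  3.072e-01]
```

Emit:
arm_command(
  plan=[
    [[-14,35,0,0,0,0.035,1],[-28,71,0,0,0,0.07,1],[-42,107,0,0,0,0.11,1],[-56,143,0,0,0,0.145,1],[-70,179,0,0,0,0.18,1],[-84,215,0,0,0,0.215,1],[-98,250,0,0,0,0.255,1],[-110,282,0,0,0,0.285,1],[-116,299,0,0,0,0.3,1],[-118,305,0,0,0,0.307,1],[-118,305,0,0,0,0.307,1],[-118,305,0,0,0,0.307,1]],
  ],
)

```text
time_s: 19.15
ee_pos: [0.4308, -0.3183, 0.1354]
eef_rot: [-3.141, 0.001, -0.222]
force: [-0.1, -0.4, -2.2]
grip_width: 0.0098
grip_force: 45.0
```

```bash
python3 - <<'E'
from h import *
w=snap("wrist","w11")
go([431.6,-319.1,40],np.radians(-12.8))
g=cv2.cvtColor(w['p'],cv2.COLOR_BGR2GRAY)
# tray rim corners expected in the picture, slide expected
a=np.radians(-12.8);A=np.array([[np.cos(a),-np.sin(a)],[np.sin(a),np.cos(a)]])
cs=np.array([[x,y] for x in(120,-120) for y in(55,-55)])@A.T+[450.1,-323.3]
print(proj(w,np.c_[cs,[18]*4]/1000).round(1))
t=snap("top","t11");gt=cv2.cvtColor(t['p'],cv2.COLOR_BGR2GRAY);print(proj(t,np.c_[cs,[18]*4]/1000).round(1))
# rim columns along rows ahead of the slide: strong edges in each row
for v in (60,80,100):
    e=np.abs(np.diff(cv2.GaussianBlur(g,(3,3),0)[v].astype(int)));k=np.where(e>25)[0];print(v,k)
    q=np.r_[k[:1],k[-1:]];print(ray(w,[(x,v) for x in q],.018)[:,:2]*1000 @A if len(k) else '', 'tray ctr', np.array([450.1,-323.3])@A)
E
```

```text
t 19.2 pos [ 430.9 -318.3  135.6] rot [-3.141e+00  1.000e-03 -2.220e-01] F [ 0.5  0.  -2.1] w 9.4 gf 45.0
shift [ 0.9  0.7 95.6] turn [-0.0006  0.0009  0.0015]
[[203.4  42.1]
 [321.9  42.2]
 [213.3 275.9]
 [311.1 276.2]]
[[357.3 200.5]
 [395.7 209.6]
 [339.1 285.1]
 [378.2 294.6]]
60 [204 205 206 208 209 211 212 316 318 319 321 322]
[[ 615.29678945 -160.39053302]
 [ 615.38542    -271.43966257]] tray ctr [ 510.54135365 -215.54680747]
80 [205 206 207 209 212 213 293 315 317 318 320 321]
[[ 597.68840618 -160.49210028]
 [ 597.79462706 -271.41944755]] tray ctr [ 510.54135365 -215.54680747]
100 [206 207 208 209 210 213 214 295 314 316 317 319 320]
[[ 579.48774429 -160.6058771 ]
 [ 579.61209889 -271.38939989]] tray ctr [ 510.54135365 -215.54680747]
```

The tray walls lie where expected (111 mm apart, centre off 0.4 mm, yaw exact). Lower the slide.

Emit:
arm_command(
  plan=[
    [[1,0.5,15,0,0,0,1],[1,0.5,40,0,0,0,1],[1,0.5,65,0,0,0,1],[1,0.5,85,0,0,0,1],[1,0.5,98,0,0,0,1],[1,0.5,106,0,0,0,1],[1,0.5,108,0,0,0,1],[1,0.5,108,0,0,0,1],[1,0.5,108,0,0,0,1]],
  ],
)

```text
time_s: 20.15
ee_pos: [0.4319, -0.3203, 0.0287]
eef_rot: [3.141, -0.001, -0.223]
force: [0.1, 0.5, -2.7]
grip_width: 0.0097
grip_force: 45.0
```

```bash
python3 - <<'E'
from h import *
go([431.6,-319.1,19],np.radians(-12.8))
E
```

```text
t 20.15 pos [ 431.9 -320.3   28.7] rot [ 3.141e+00 -1.000e-03 -2.230e-01] F [ 0.1  0.5 -2.7] w 9.7 gf 45.0
shift [-0.6 -1.1  9.7] turn [ 0.0004 -0.0007  0.0003]
```

Emit:
arm_command(
  plan=[
    [[0,0,2,0,0,0,1],[0,0,4,0,0,0,1],[0,0,6,0,0,0,1],[0,0,7.5,0,0,0,1],[0,0,8.5,0,0,0,1],[0,0,9,0,0,0,1],[0,0,9.5,0,0,0,1],[0,0,9.5,0,0,0,1]],
  ],
)

```text
time_s: 20.95
ee_pos: [0.4315, -0.32, 0.0191]
eef_rot: [-3.141, 0.0, -0.223]
force: [-4.6, 3.4, 6.5]
grip_width: 0.0099
grip_force: 45.0
```

Contact at the expected height. Release and retreat.

Emit:
arm_command(
  plan=[
    [[0,0,-0.5,0,0,0,1],[0,0,-0.5,0,0,0,0.7],[0,0,-0.5,0,0,0,0.5],[0,0,-0.5,0,0,0,0.4],[0,0,-0.5,0,0,0,0.4],[0,0,-10,0,0,0,0.4],[0,0,-40,0,0,0,0.4],[0,0,-80,0,0,0,0.4],[-20,0,-120,0,0,0,0.4],[-40,0,-150,0,0,0,0.4],[-60,0,-160,0,0,0,0.4],[-60,0,-160,0,0,0,0.4]],
  ],
  squeeze=5,
)

```text
time_s: 22.15
ee_pos: [0.3723, -0.307, 0.1809]
eef_rot: [3.14, -0.003, -0.224]
force: [0.3, -0.0, 0.0]
grip_width: 0.0283
grip_force: 0.0
```

```bash
python3 - <<'E'
from h import *
w=snap("wrist","w12");t=snap("top","t12")
go([431.6,-319.1,40],np.radians(-12.8))
g=cv2.cvtColor(w['p'],cv2.COLOR_BGR2GRAY)
print("exp fin",proj(w,[[.4316,-.3195,.0385]]))
a=np.radians(-12.8);A=np.array([[np.cos(a),-np.sin(a)],[np.sin(a),np.cos(a)]])
u,v=proj(w,[[.4316,-.3195,.0385]])[0].astype(int)
def P3(im,uv):
    W=im['world_to_cam'];Rw=W[:3,:3].T;c=-Rw@W[:3,3]
    n=cv2.undistortPoints(np.array([[uv]],float),K(im),im['dist_coeffs'])[0,0];return c+Rw@(np.r_[n,1]*im['d'][int(uv[1]),int(uv[0])])
for c in blobs((g<110).astype(np.uint8),(u-25,max(v-70,0),u+25,v+60),40)[:4]:
    r=cv2.minAreaRect(ray(w,c.reshape(-1,2),.0385)[:,:2].astype(np.float32)*1000);print(cv2.boundingRect(c),np.round(r[0],1),np.round(r[1],1),round(r[2],1))
# bar-top heights at slide points
for s in [(80,15),(80,-15),(40,15),(40,-15),(-40,18),(-40,-18),(-80,15),(-80,-15)]:
    q=np.r_[A@np.array(s)+[450.1,-323.7],15]/1000
    for im in (w,t):
        px=proj(im,[q])[0].round()
        if 0<=px[0]<512 and 0<=px[1]<384: print(s,np.round(P3(im,px)*1000,1),end=' ')
    print()
# pin top, bystanders in top vs start
t0=load("pics/top0.npz")
for q,n in (((131,238),"holder"),((339,165),"jar"),((372,152),"flask"),((169,151),"beaker")):
    x,y=q;print(n,cv2.absdiff(t0['p'],t['p'])[y-20:y+20,x-20:x+20].mean().round(2))
E
```

```text
t 22.25 pos [ 373.2 -306.9  178.7] rot [ 3.141 -0.    -0.224] F [ 0.1  0.2 -0. ] w 28.3 gf 0.0
shift [ 59.6  -1.  138.7] turn [ 0.0002 -0.0003 -0.0003]
exp fin [[260.68308096 129.88983233]]
(248, 159, 27, 27) [ 386.5 -309.6] [29.2 29.4] 77.2
(257, 113, 9, 39) [ 429.  -319.2] [ 8.7 40.2] 77.3
(80, 15) [ 531.8 -327.2   13.9] (80, 15) [ 530.7 -326.8   13.4] 
(80, -15) [ 524.9 -356.6   14.6] (80, -15) [ 525.4 -357.6   13.4] 
(40, 15) [ 492.7 -317.7   13.6] (40, 15) [ 491.5 -316.6   17.8] 
(40, -15) [ 486.  -347.    14.3] (40, -15) [ 486.2 -348.4   13.8] 
(-40, 18) [ 414.9 -296.5   13.3] (-40, 18) [ 413.9 -296.6   15.8] 
(-40, -18) [ 406.9 -332.3   15.1] (-40, -18) [ 405.9 -333.2   13.5] 
(-80, 15) [ 375.4 -290.7   12.8] (-80, 15) [ 375.1 -291.8   11. ] 
(-80, -15) [ 368.8 -320.4   13.9] (-80, -15) [ 403.9 -234.3  319.2] 
holder 2.28
jar 1.09
flask 1.08
beaker 1.04
```

The slide lies flat at bar-top height of about 14–15 mm and is centred. The pin is seated and the bystanders haven't moved. Hand in.

```bash
python3 -c "
from station import ctrl
print(ctrl.hand_in())"
```

```text
the job is handed in; nothing more can be done
None
```

I handed the job in at about 22 s on the robot's clock, but the hand-in gave back no verdict. By my last measurements the slide lies flat, fin up and centred in the tray, the pin is seated in its holder, and the flask, jar and beaker have not moved.

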